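Count along the divider rack and slide the coupling into the third gap

ROBOT

A 6-joint arm with a two-finger parallel gripper is mounted at the origin on the work surface. World frame = base frame: x ahead of the robot, y to its left, z up, the work surface at z = 0. Lengths are in m, angles in rad, forces in N, time in s.
With the tool pointing down it reaches from about 0.35 to 0.85 m from the base axis. Payload 8.1 kg.
Tool frame: the origin (TCP) lies at the very end of the fingers, on their centre line; the grasp point (between the pads) lies 19 mm behind it; z points along the fingers, x is the direction in which the jaws open and shut, and the axes are right-handed (so a half turn about z gives the same grasp; the last joint's range is limited). The gripper opens to 93 mm and grips with 3 to 60 N. Pads are 15 mm wide; open, the fingers measure 128 mm over their backs; the gripper's body (75 mm by 188 mm) begins 65 mm behind the grasp point.
Start: joints at [1.062, 0.13, 1.488, -0, 1.523, -0.085], TCP at [0.247, 0.547, 0.219] pointing down, gripper open.
Joint ranges: [-2.96, 2.96], [-0.89, 2.26], [0.02, 2.5], [-1.34, 4.48], [0, 2.73], [-2.66, 2.66]. Speed limits (rad/s): [2.39, 2.39, 2.79, 3.14, 3.14, 3.14].

INTERFACE

Orientations are given as a rotation vector (axis times angle).
In Python, from plant import robot gives the robot as it stands. The module is installed in compiled form; this text tells all that it offers.
- The arm moves only by the tool jog_arm, never from a script. Its argument "commands" is one flat list of numbers, 5 for each row, row after row: the gripper's target within -1 to 1 (shut at 1, half-way at 0, fully open at -1), then the shift along the tool's x, y, z in m, then the turn about the tool's z in degrees. A call has 1 to 20 rows; each row shifts and turns the commanded pose from where the row before left it, along the tool's axes as they then stand; what a row does not reach is not made up. A row lasts 1/12 s, in which the tool goes at most 41.7 mm and 7.16 degrees, less where a joint would pass 70% of its speed; a pose out of reach is approached as far as the arm can. A call is refused whole if a number of a shift passes 0.0417 or a number of a turn 7.16, either way. A call with a gripper value outside its range is refused whole. The fingers move at their own pace and stop on an object; "grip_force" is the grip in N (left out, the last holds). Time passes only in rows, so rows that do not move let the fingers close. It gives the time, the measured TCP pose, the force and the opening at its end, in the units of the state.
- robot.read_state(): the state, without advancing time (a new reading comes with each control period).
- robot.read_camera(name): name is "side" or "top"; returns a dict with "img" (420x560x3 uint8, blue, green, red), "vfov" (degrees; the focal length in pixels is half the picture's height over the tangent of half this angle, whatever the lens; pixels are square), "cx", "cy" (the principal point, pixels), "extrinsics" (4x4, takes a point from world to camera coordinates). Camera axes: x right, y down, z forward; pixel columns grow to the right and rows downward; lengths in m; the calibration is good to about 2 mm. A picture is of the moment at which its call begins. There is no depth.
- robot.close_job(): hands the job in, once; it reports no verdict.
Trained networks look in a picture, given as the dict that the camera call returned (one of the last four; its "shot" number tells which), for a name from the list of things; names that differ only in an ending like _2 or _b are one class to them, and where a whole thing is asked for, a point or a joint stands for the part that bears it (a point fixed in the world has none). Each returns a list of dicts, best first, with "score" (0 to 1); they miss things now and then, are a little off and sometimes report something else, mostly with a low value. They report only what shows in the picture. A call takes as long as a camera call. They do not tell look-alikes from the thing itself.
- robot.recognise(thing, picture): "box" ([centre column, centre row, width, height] as shares, 0 to 1, of the picture: columns of its width, rows of its height, round what is visible of it).
- robot.pinpoint(thing, picture): "position" ([row, column] as shares, 0 to 1, of the picture: columns of its width, rows of its height: a listed point, or the origin of a listed thing).
The state is a dict: "t": time; "q": joint angles; "dq": joint speeds; "joint_torque": joint torques, N m; "tool_pos": TCP position; "orientation": TCP orientation; "force": force on the tool from outside, world axes, zero at the start; "wrist_torque": the same for the moment, N m; "opening": finger opening in m.
Only numpy, scipy, OpenCV 4.12 (cv2) and the standard library are available. Lean on these libraries where they do the work, as an engineer would, in place of code of your own. Each camera call takes 0.05 s, during which the arm holds its last target.

TASK

Put the yellow coupling away in the third gap of the blue divider rack, counting from the end with the red post. First count it off: with the fingers shut, set a fingertip lightly on the white rail along the back of the rack at the first gap and run it along, staying on the rail, over the second gap to the third, and lift off there without touching the rail at the gaps beyond. Then push the coupling, sliding it upright on the bench and never lifting it, into that third gap until nothing of it sticks out past the fronts of the dividers; leave everything else where it is.

Things in the scene. Friction and masses are not known exactly. Their poses are not given: they have to be found in the camera images.
- rack: blue divider rack fixed to the bench: 8 dividers 6 mm thick, 47 mm high, 85 mm deep, 64 mm apart, making 7 gaps 58 mm wide, open in front and on top, no floor, 36 mm high back stop. Origin on the bench, at the middle of the line of the dividers' front edges; +x runs into the gaps (away from the robot), +y along the rack to the robot's left. Gap centres: y = 192, 128, 64, 0, -64, -128, -192 mm
- post_red: red plastic end post, 32 mm diameter (42 mm foot), 52 mm tall, fixed to the bench at one end of the rack, 255 mm from the rack's middle at rack x = 30 mm: gaps are counted from this end, which may be either one (a grey post stands at the other). Origin at the centre of its foot
- coupling_center (a point): yellow plastic straight pipe coupling standing on end in front of the rack, loose: 46 mm diameter, 50 mm tall, about 90 g. Point at its centre, 25 mm above the bench; z is its long axis. It only slides: it must not be lifted
- pad1: white pad of the count rail behind gap 1 from the rack's +y end: 20 mm (x) by 56 mm (y) (this end pad reaches 12 mm farther outward). Origin on its top, in line with the gap's middle: rack x 88, y +192, z 62 mm. Pads and tabs form one flush sprung rail: it starts to dip at about 2.7 N, bottoms 8 mm down at about 8 N, and is rigid beyond.
- pad2: white pad of the count rail behind gap 2 from the rack's +y end: 20 mm (x) by 56 mm (y). Origin on its top, in line with the gap's middle: rack x 88, y +128, z 62 mm.
- pad3: white pad of the count rail behind gap 3 from the rack's +y end: 20 mm (x) by 56 mm (y). Origin on its top, in line with the gap's middle: rack x 88, y +64, z 62 mm.
- pad4: white pad of the count rail behind gap 4 from the rack's +y end: 20 mm (x) by 56 mm (y). Origin on its top, in line with the gap's middle: rack x 88, y +0, z 62 mm.
- pad5: white pad of the count rail behind gap 5 from the rack's +y end: 20 mm (x) by 56 mm (y). Origin on its top, in line with the gap's middle: rack x 88, y -64, z 62 mm.
- pad6: white pad of the count rail behind gap 6 from the rack's +y end: 20 mm (x) by 56 mm (y). Origin on its top, in line with the gap's middle: rack x 88, y -128, z 62 mm.
- pad7: white pad of the count rail behind gap 7 from the rack's +y end: 20 mm (x) by 56 mm (y) (this end pad reaches 12 mm farther outward). Origin on its top, in line with the gap's middle: rack x 88, y -192, z 62 mm.
- tab12: black tab of the count rail between pad1 and pad2, in line with the divider, 8 mm along y, 20 mm along x, flush with the pads. Origin at the centre of its top. (The rail also has such tabs between pads 3, 4 and 5.)
- tab23: black tab of the count rail between pad2 and pad3, in line with the divider, 8 mm along y, 20 mm along x, flush with the pads. Origin at the centre of its top. (The rail also has such tabs between pads 3, 4 and 5.)
- tab56: black tab of the count rail between pad5 and pad6, in line with the divider, 8 mm along y, 20 mm along x, flush with the pads. Origin at the centre of its top. (The rail also has such tabs between pads 3, 4 and 5.)
- tab67: black tab of the count rail between pad6 and pad7, in line with the divider, 8 mm along y, 20 mm along x, flush with the pads. Origin at the centre of its top. (The rail also has such tabs between pads 3, 4 and 5.)
- grey_bush: loose grey plastic bush stored in a gap of the rack, standing, 42 mm diameter, 42 mm tall, to be left alone. Origin at its underside
- copper_bush: loose copper bush stored in a gap of the rack, standing, 38 mm diameter, 40 mm tall, to be left alone. Origin at its underside
- tape_roll: orange tape roll lying on the bench, 90 mm diameter, 24 mm tall, to be left alone. Origin at its underside
- cement_can: green can standing, 68 mm diameter, 90 mm tall, to be left alone. Origin at its underside
- tee: yellow tee fitting lying on the bench, 90 mm by 66 mm, 41 mm tall, to be left alone. Origin at its underside
- carton: cardboard carton, 90 x 70 x 55 mm, to be left alone. Origin at its underside
- screwdriver: screwdriver lying on the bench, about 200 mm long, to be left alone. Origin at its underside
Things that resemble listed ones, but are neither listed nor needed, are in the scene too. Leave any purple look-alike of the part that bears coupling_center alone. Of the things that look like the post_red, take the one that is farthest from the robot's base at the start.

How it is judged:
On the way, in this order (a step that is already met when the one before it is completed fails the run):
1. fingertip on the rail pad of the first gap from the red post (((y of post_red in the frame of rack above 0 m and contact force between the fingers and pad1 above 0.3 N) or (y of post_red in the frame of rack below 0 m and contact force between the fingers and pad7 above 0.3 N))).
2. fingertip runs over the black tab between the first and second gaps (((y of post_red in the frame of rack above 0 m and contact force between the fingers and tab12 above 0.3 N) or (y of post_red in the frame of rack below 0 m and contact force between the fingers and tab67 above 0.3 N))).
3. fingertip on the pad of the second gap (((y of post_red in the frame of rack above 0 m and contact force between the fingers and pad2 above 0.3 N) or (y of post_red in the frame of rack below 0 m and contact force between the fingers and pad6 above 0.3 N))).
4. fingertip runs over the black tab between the second and third gaps (((y of post_red in the frame of rack above 0 m and contact force between the fingers and tab23 above 0.3 N) or (y of post_red in the frame of rack below 0 m and contact force between the fingers and tab56 above 0.3 N))).
5. fingertip on the pad of the third gap (((y of post_red in the frame of rack above 0 m and contact force between the fingers and pad3 above 0.3 N) or (y of post_red in the frame of rack below 0 m and contact force between the fingers and pad5 above 0.3 N))).
6. the yellow coupling is fully inside the third gap from the red post (((y of post_red in the frame of rack above 0 m and y of coupling_center in the frame of rack between 0.054 and 0.074 m) or (y of post_red in the frame of rack below 0 m and y of coupling_center in the frame of rack between -0.074 and -0.054 m)) and x of coupling_center in the frame of rack between 0.022 and 0.075 m and angle between coupling_center's own z axis and vertical below 0.12 rad and height (world z) of coupling_center below 0.031 m), for 0.2 s.
At the end, for the whole second after the job is handed in: The coupling stands upright (within 0.12 rad) on the bench, at rest, in the third gap from the red post, its centre at least 22 mm behind the line of the dividers' front edges and within 10 mm of the gap's middle line (all of step 6 and linear speed of coupling below 0.02 m/s); the robot touches nothing.
It fails at once if the coupling is lifted clear of the bench (centre more than 10 mm above its resting height) (height (world z) of coupling_center above 0.035 m).
It fails at once if the coupling is tipped over (angle between coupling_center's own z axis and vertical above 0.5 rad).
It fails at once if a fingertip touches the rail pad of the fourth gap or any farther one ((y of post_red in the frame of rack above 0 m and (contact force between the fingers and pad4 above 0.3 N or contact force between the fingers and pad5 above 0.3 N or contact force between the fingers and pad6 above 0.3 N or contact force between the fingers and pad7 above 0.3 N)) or (y of post_red in the frame of rack below 0 m and (contact force between the fingers and pad1 above 0.3 N or contact force between the fingers and pad2 above 0.3 N or contact force between the fingers and pad3 above 0.3 N or contact force between the fingers and pad4 above 0.3 N))).
It fails at once if the rail is pressed with more than 25 N (contact force between the fingers and pad1 above 25 N or contact force between the fingers and pad2 above 25 N or contact force between the fingers and pad3 above 25 N or contact force between the fingers and pad4 above 25 N or contact force between the fingers and pad5 above 25 N or contact force between the fingers and pad6 above 25 N or contact force between the fingers and pad7 above 25 N or contact force between the fingers and tab12 above 25 N or contact force between the fingers and tab23 above 25 N or contact force between the fingers and tab56 above 25 N or contact force between the fingers and tab67 above 25 N).
It fails at once if a bystander is moved more than 25 mm (distance of any of grey_bush, copper_bush, tape_roll, cement_can, tee, carton, screwdriver from where it was at the start of the episode above 0.025 m).
It also fails if it takes over 61 s, if anything falls off the work surface, if the arm or the gripper's body presses on something with over 40 N, if the wrist force passes 120 N, or if a joint passes its speed limit or range.

## Working session

There is one attempt and no reset: what is moved stays moved. The work goes in short steps, Python scripts to look and compute and a tool call to move; the robot and the scene stay as the last step left them, time stands still between calls to the robot, and variables do not carry over. Pictures are saved under pics/ and viewed, and the job is handed in when it is done.

Besides the shell and the picture viewer there is one more tool, called after "Call:" as a command line: name --argument value ..., lists and objects as JSON in quotes. jog_arm: Moves the arm, as the interface text tells. Its arguments: {"type":"object","properties":{"commands":{"type":"array"},"grip_force":{"type":"number"}},"required":["commands"]}

```bash
mkdir -p pics
cat > h.py <<'E'
import numpy as np,cv2
from plant import robot
def K(p):
    h,w=p["img"].shape[:2]; f=h/2/np.tan(np.radians(p["vfov"])/2); return np.array([[f,0,p["cx"]],[0,f,p["cy"]],[0,0,1]])
def proj(p,X):
    X=np.atleast_2d(X); E=np.array(p["extrinsics"]); c=X@E[:3,:3].T+E[:3,3]; u=c@K(p).T; return u[:,:2]/u[:,2:]
def ray(p,uv,z):
    E=np.array(p["extrinsics"]);R=E[:3,:3];t=E[:3,3]; C=-R.T@t
    d=R.T@np.linalg.inv(K(p))@np.array([uv[0],uv[1],1.]); return C+d*(z-C[2])/d[2]
E
python3 - <<'E'
from h import *
s=robot.read_state(); print({k:np.round(v,3) for k,v in s.items()})
for n in ["top","side"]:
    p=robot.read_camera(n); cv2.imwrite(f"pics/{n}0.png",p["img"]); print(n,p["vfov"],p["cx"],p["cy"],np.round(p["extrinsics"],3).tolist())
    for th,z in [("rack",0),("post_red",0),("coupling_center",.025),("pad1",.062),("pad2",.062),("pad3",.062),("pad4",.062),("pad5",.062),("pad6",.062),("pad7",.062),("grey_bush",0),("copper_bush",0),("tee",0),("tape_roll",0),("cement_can",0),("carton",0),("screwdriver",0)]:
        for d in robot.pinpoint(th,p)[:4]:
            r,c=d["position"]; uv=(c*560,r*420); print(th,round(d["score"],2),np.round(uv),np.round(ray(p,uv,z),3)[:2])
E
```

```text
{'t': np.float64(0.0), 'q': array([ 1.062,  0.131,  1.489, -0.   ,  1.523, -0.085]), 'dq': array([ 0.002, -0.   ,  0.001, -0.002,  0.   , -0.001]), 'joint_torque': array([-2.0000e-03, -5.5982e+01, -4.9177e+01,  7.7000e-02,  3.5000e-02,
       -0.0000e+00]), 'tool_pos': array([0.246, 0.546, 0.218]), 'orientation': array([ 2.638,  1.704, -0.003]), 'force': array([-0.47 , -0.261,  0.56 ]), 'wrist_torque': array([-0.067, -0.062,  0.014]), 'opening': np.float64(0.093)}
top 54.07965841247701 282.197204106724 208.67759857919697 [[0.023, -1.0, 0.001, -0.007], [-0.989, -0.022, -0.149, 0.455], [0.149, 0.003, -0.989, 1.02], [0.0, 0.0, 0.0, 1.0]]
rack 0.72 [270. 173.] [0.556 0.038]
post_red 0.77 [352. 196.] [ 0.498 -0.182]
post_red 0.59 [273. 174.] [0.552 0.03 ]
post_red 0.49 [361. 170.] [ 0.57  -0.205]
coupling_center 0.76 [250. 224.] [0.413 0.087]
coupling_center 0.72 [285. 201.] [ 0.475 -0.003]
coupling_center 0.66 [317. 132.] [ 0.663 -0.084]
coupling_center 0.23 [345. 135.] [ 0.658 -0.157]
pad1 0.74 [194. 131.] [0.647 0.233]
pad1 0.73 [269. 135.] [0.64  0.041]
pad1 0.71 [295. 136.] [ 0.639 -
[... 2594 characters left out ...]
56. 208.] [ 0.638 -0.095]
pad6 0.64 [300. 176.] [0.643 0.097]
pad6 0.63 [282. 168.] [0.637 0.161]
pad7 0.7 [336. 197.] [ 0.639 -0.031]
pad7 0.67 [356. 208.] [ 0.638 -0.095]
pad7 0.64 [300. 176.] [0.643 0.097]
pad7 0.63 [282. 168.] [0.637 0.161]
grey_bush 0.9 [366. 243.] [ 0.609 -0.156]
copper_bush 0.69 [366. 210.] [ 0.712 -0.08 ]
copper_bush 0.66 [273. 186.] [0.615 0.179]
copper_bush 0.49 [162. 201.] [0.352 0.357]
tee 0.92 [186. 171.] [0.486 0.425]
tee 0.52 [161. 203.] [0.346 0.353]
tape_roll 0.91 [162. 203.] [0.347 0.35 ]
cement_can 0.8 [393. 355.] [ 0.392 -0.379]
cement_can 0.69 [353. 207.] [ 0.698 -0.048]
carton 0.88 [470. 293.] [ 0.639 -0.414]
screwdriver 0.94 [344. 382.] [ 0.279 -0.345]
```

Run:
```python
import cv2
for n,(x0,x1,y0,y1) in {"top":(160,420,100,250),"side":(200,440,130,310)}.items():
    i=cv2.imread(f"pics/{n}0.png"); cv2.imwrite(f"pics/{n}0c.png",cv2.resize(i[y0:y1,x0:x1],None,fx=3,fy=3,interpolation=cv2.INTER_CUBIC))
```

```text
(no output)
```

View pics/top0.png

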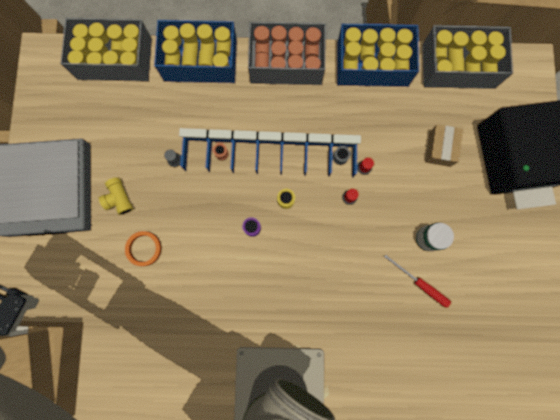

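View pics/side0.png

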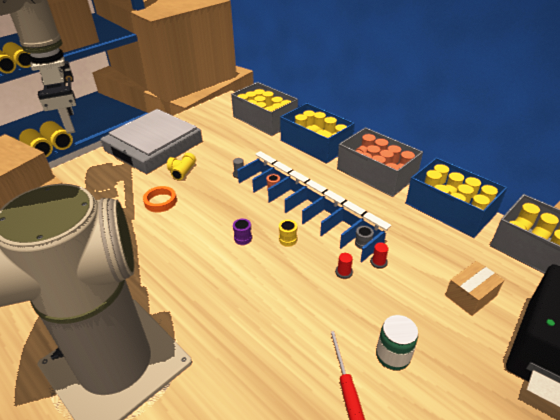

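```bash
ls pics
```

```text
side0.png
side0c.png
top0.png
top0c.png
```

View pics/top0c.png

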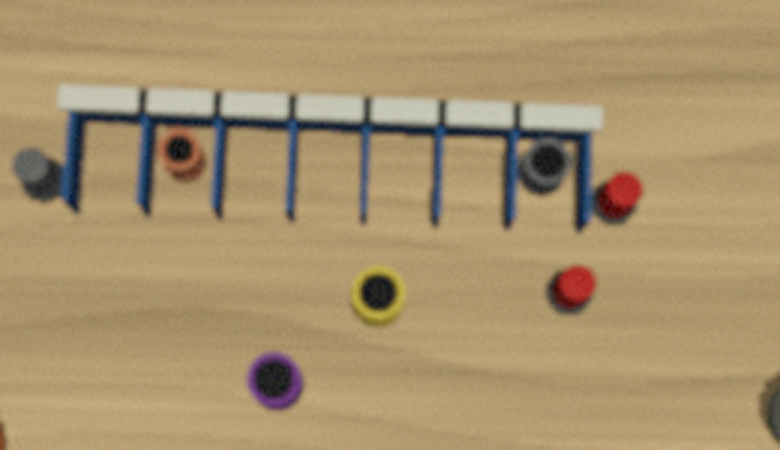

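View pics/side0c.png

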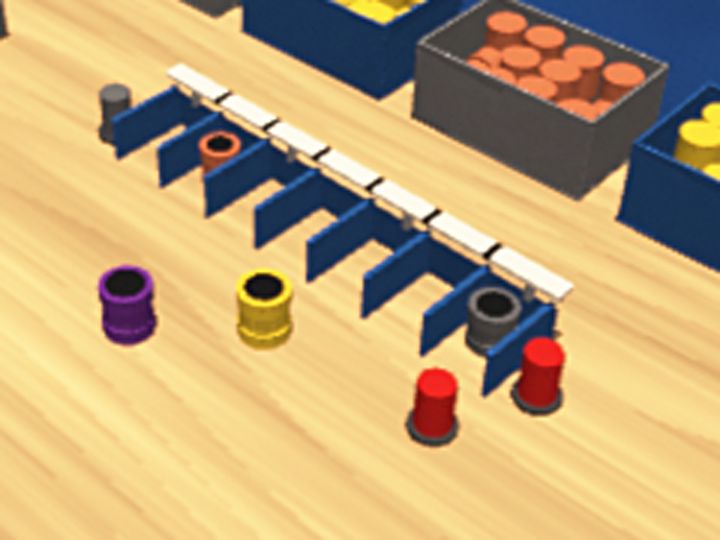

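The rack's red post is the far one, at top px (367,165) and side px (380,255). The near red post at top px (352,196) is the look-alike. It stands at the robot's right (-y) end, so the order is pad7, tab67, pad6, tab56, pad5, and the target gap is y=-64. The coupling is the yellow one at top px (286,198); the purple one at (252,227) is the decoy. Next I fit the rack pose.

```bash
cat > fit.py <<'E'
from h import *
from scipy.optimize import least_squares
T=np.array([[142,101],[217,104],[292,107],[368,110],[441,112],[517,116]])
S=np.array([[222,97],[270,126],[322,153],[376,184],[433,217],[492,250]])
T=(T+.5)/3-.5+[160,100]; S=(S+.5)/3-.5+[200,130]
ys=np.array([160,96,32,-32,-96,-160])/1e3
pt=robot.read_camera("top"); ps=robot.read_camera("side")
def W(q,P): 
    P=np.atleast_2d(P); c,s=np.cos(q[2]),np.sin(q[2]); return np.c_[q[0]+c*P[:,0]-s*P[:,1],q[1]+s*P[:,0]+c*P[:,1],P[:,2]]
P=np.c_[np.full(6,.088),ys,np.full(6,.062)]
for nm,use in (("both",(1,1)),("top",(1,0)),("side",(0,1))):
    f=lambda q:np.r_[use[0]*(proj(pt,W(q,P))-T).ravel(),use[1]*(proj(ps,W(q,P))-S).ravel()]
    r=least_squares(f,[.55,.02,0]); print(nm,np.round(r.x,4),np.round(np.abs(r.fun).max(),2))
    if nm=="both": q=r.x; print(np.round(r.fun,1))
np.save("rack.npy",q)
print("post",W(q,[.03,-.255,0]),"pads7,6,5",W(q,[[.088,y,.062] for y in(-.192,-.128,-.064)]))
# overlay
for n,p,(x0,x1,y0,y1) in (("top",pt,(160,420,100,250)),("side",ps,(200,440,130,310))):
    i=cv2.resize(p["img"][y0:y1,x0:x1],None,fx=3,fy=3,interpolation=cv2.INTER_CUBIC)
    def L(a,b,col):
        uv=((proj(p,W(q,[a,b]))-[x0,y0]+.5)*3-.5).round().astype(int); cv2.line(i,tuple(uv[0].tolist()),tuple(uv[1].tolist()),col,1)
    for k in range(8):
        y=.224-.064*k; L([0,y,.047],[.085,y,.047],(0,255,255)); L([0,y,0],[0,y,.047],(0,255,0))
    for x in(.078,.098): L([x,-.232,.062],[x,.232,.062],(255,0,255))
    uvp=((proj(p,W(q,[.03,-.255,.052]))-[x0,y0]+.5)*3).round().astype(int)[0]; cv2.circle(i,tuple(uvp.tolist()),4,(255,255,0),1)
    cv2.imwrite(f"pics/{n}fit.png",i)
    # yellow mask
    h=cv2.cvtColor(p["img"],cv2.COLOR_BGR2HSV); m=cv2.inRange(h,(22,150,90),(35,255,255)); sl=np.zeros_like(m); 
    c={"top":(285,199),"side":(288,232)}[n]; sl[c[1]-18:c[1]+18,c[0]-16:c[0]+16]=1; m*=sl
    v,u=np.nonzero(m); print(n,"yellow bbox",u.min(),u.max(),v.min(),v.max())
    np.save(n+"_yb.npy",[u.min(),u.max()+1,v.min(),v.max()+1])
# coupling: fit cylinder bbox
th=np.linspace(0,2*np.pi,60)
def bb(p,x,y):
    C=np.vstack([np.c_[x+.023*np.cos(th),y+.023*np.sin(th),np.full(60,z)] for z in(0,.05)]); uv=proj(p,C)+.5; return np.r_[uv[:,0].min(),uv[:,0].max(),uv[:,1].min(),uv[:,1].max()]
bt,bs=np.load("top_yb.npy"),np.load("side_yb.npy")
for use in((1,1),(1,0),(0,1)):
    r=least_squares(lambda a:np.r_[use[0]*(bb(pt,*a)-bt),use[1]*(bb(ps,*a)-bs)],[.475,-.01]);print("coupl",np.round(r.x,4),np.round(r.fun,1))
    if use==(1,1): cpl=r.x
c,s=np.cos(q[2]),np.sin(q[2]); d=cpl-q[:2]; print("in rack",c*d[0]+s*d[1],-s*d[0]+c*d[1])
E
python3 fit.py
```

```text
both [ 0.5505  0.0411 -0.0158] 0.75
[ 0.4  0.1  0.4  0.1  0.3 -0.  -0.1 -0.1  0.6  0.2  0.3 -0.2  0.1 -0.1
  0.  -0.7 -0.4 -0.2 -0.5 -0.3 -0.5 -0.6  0.  -0.1]
top [ 0.5506  0.042  -0.0175] 0.37
side [ 0.5498  0.0394 -0.0132] 0.4
post [[ 0.5765097  -0.21434714  0.        ]] pads7,6,5 [[ 0.63549827 -0.15227179  0.062     ]
 [ 0.6365099  -0.08827979  0.062     ]
 [ 0.63752152 -0.02428778  0.062     ]]
top yellow bbox 278 293 190 207
side yellow bbox 279 297 220 245
coupl [ 0.4833 -0.005 ] [-0.7  1.5 -1.7  1.1 -0.4 -0.6 -0.7  0.6]
coupl [ 0.4824 -0.004 ] [-1.1  1.1 -1.4  1.4 -0.  -0.  -0.   0. ]
coupl [ 0.484  -0.0061] [-0.   0.  -0.   0.   0.1 -0.1 -0.7  0.6]
in rack -0.06651747941373509 -0.047171279355835864
```

View pics/topfit.png

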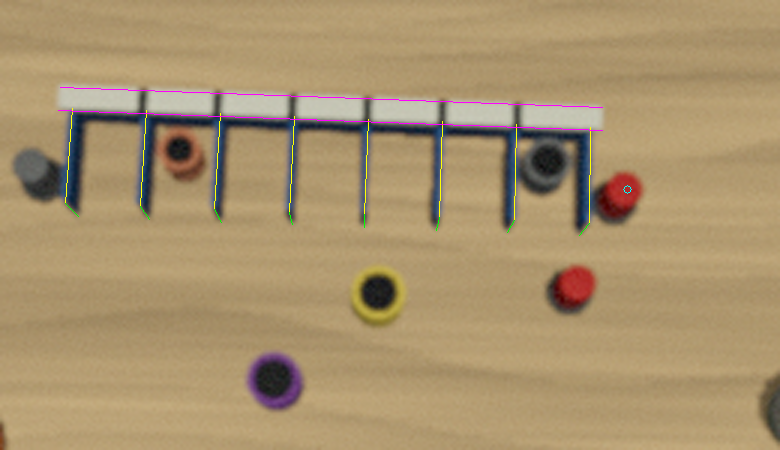

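View pics/sidefit.png

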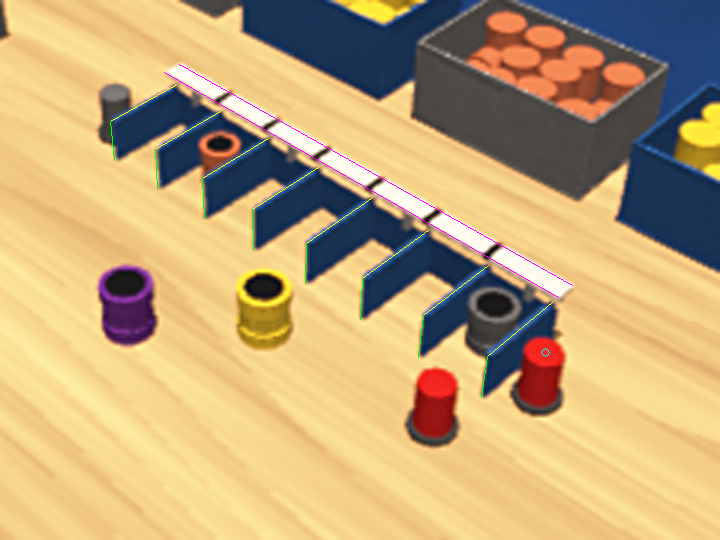

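The fit lies on the rack to within 1 px in both views, and the post is where the model predicts. The coupling is at rack (-66,-47) mm. I turn the jaw axis along the rack, so that tool x = rack +y, tool y = rack +x and tool z = down, and shut the fingers.

Call:
jog_arm --commands '[1, 0, 0, 0, -5.85, 1, 0, 0, 0, -5.85, 1, 0, 0, 0, -5.85, 1, 0, 0, 0, -5.85, 1, 0, 0, 0, 0, 1, 0, 0, 0, 0, 1, 0, 0, 0, 0]' --grip_force 20

```text
t: 2.48
tool_pos: [0.2467, 0.5469, 0.2187]
orientation: [-2.242, -2.2, -0.0]
force: [0.6, -0.6, 0.2]
opening: 0.0505
```

```bash
cat > st.py <<'E'
from h import *
from scipy.spatial.transform import Rotation as Ro
q=np.load("rack.npy"); s=robot.read_state(); R=Ro.from_rotvec(s["orientation"]).as_matrix()
p=np.array(s["tool_pos"]); c,sn=np.cos(q[2]),np.sin(q[2]); d=p[:2]-q[:2]
print("t",round(float(s["t"]),2),"tcp",p.round(4),"rack mm",((c*d[0]+sn*d[1])*1e3).round(1),((-sn*d[0]+c*d[1])*1e3).round(1),"yaw err deg (tool x vs rack y)",np.degrees(np.arctan2(R[1,0],R[0,0])-np.pi/2-q[2]).round(2),"F",np.round(s["force"],2),"open",round(float(s["opening"]),4),"z",R[:,2].round(3))
E
python3 st.py
```

```text
t 2.48 tcp [0.2467 0.5469 0.2187] rack mm -311.8 501.0 yaw err deg (tool x vs rack y) -0.17 F [ 0.6  -0.64  0.18] open 0.0505 z [ 0.  0. -1.]
```

Call:
jog_arm --commands '[1, -0.035, 0.02, 0, 0, 1, -0.035, 0.02, 0, 0, 1, -0.035, 0.02, 0, 0, 1, -0.035, 0.02, 0, 0, 1, -0.035, 0.02, 0, 0, 1, -0.035, 0.02, 0, 0, 1, -0.035, 0.02, 0, 0, 1, -0.035, 0.02, 0, 0, 1, -0.035, 0.02, 0, 0, 1, -0.035, 0.02, 0, 0, 1, -0.035, 0.02, 0, 0, 1, -0.035, 0.02, 0, 0, 1, -0.035, 0.02, 0, 0, 1, -0.035, 0.02, 0, 0, 1, -0.035, 0.02, 0, 0, 1, -0.035, 0.02, 0, 0, 1, -0.035, 0.02, 0, 0, 1, -0.035, 0.02, 0, 0, 1, -0.035, 0.02, 0, 0, 1, -0.035, 0.02, 0, 0]'

```text
t: 4.15
tool_pos: [0.6366, -0.1611, 0.2186]
orientation: [2.242, 2.201, 0.0]
force: [1.1, 1.6, 0.2]
opening: 0.0007
```

```bash
python3 st.py
```

```text
t 4.15 tcp [ 0.6366 -0.1611  0.2186] rack mm 89.2 -200.9 yaw err deg (tool x vs rack y) -0.15 F [1.07 1.59 0.16] open 0.0007 z [ 0. -0. -1.]
```

Call:
jog_arm --commands '[1, 0, 0, 0.028, 0, 1, 0, 0, 0.028, 0, 1, 0, 0, 0.028, 0, 1, 0, 0, 0.028, 0, 1, 0, 0, 0.028, 0, 1, 0, 0, 0, 0, 1, 0, 0, 0, 0]'

```text
t: 4.73
tool_pos: [0.6342, -0.1586, 0.0768]
orientation: [-2.237, -2.2, 0.003]
force: [0.4, -0.6, -0.3]
opening: 0.0001
```

```bash
python3 - <<'E'
from h import *
for n,(x0,x1,y0,y1) in {"top":(260,420,90,200),"side":(280,440,130,290)}.items():
    p=robot.read_camera(n);cv2.imwrite(f"pics/{n}1.png",cv2.resize(p["img"][y0:y1,x0:x1],None,fx=3.5,fy=3.5,interpolation=cv2.INTER_CUBIC))
    tp=robot.read_state()["tool_pos"]; print(n,(proj(p,tp)-[x0,y0])*3.5)
E
python3 st.py
```

```text
top [[309.92737367 161.9303151 ]]
side [[343.48724944 294.23976835]]
t 4.83 tcp [ 0.6371 -0.1595  0.0809] rack mm 89.7 -199.2 yaw err deg (tool x vs rack y) -0.03 F [ 0.86 -0.69  0.45] open 0.0007 z [ 0.002 -0.001 -1.   ]
```

View pics/side1.png

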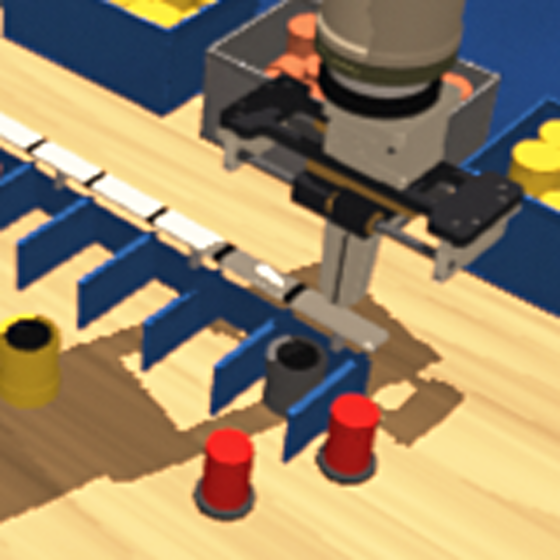

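View pics/top1.png

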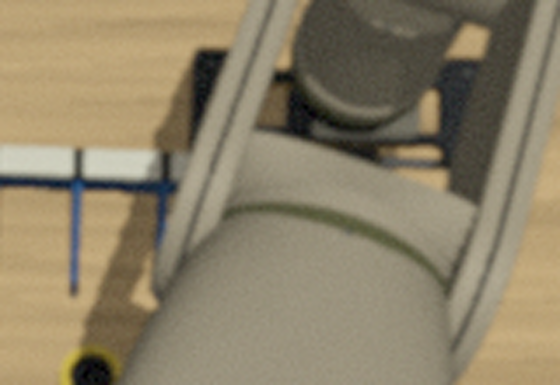

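The closed fingertips hang above pad7: side crop (343,298), with the pad below at about (340,325). The grey bush is clear in front. Now I descend gently.

Call:
jog_arm --commands '[1, 0, 0, 0.006, 0, 1, 0, 0, 0.005, 0, 1, 0, 0, 0.003, 0, 1, 0, 0, 0.002, 0, 1, 0, 0, 0.002, 0, 1, 0, 0, 0, 0, 1, 0, 0, 0, 0]'

```text
t: 5.42
tool_pos: [0.636, -0.1592, 0.0611]
orientation: [2.238, 2.204, 0.0]
force: [-1.7, 0.5, 3.5]
opening: 0.0005
```

```bash
python3 st.py
```

```text
t 5.42 tcp [ 0.636  -0.1592  0.0611] rack mm 88.6 -198.9 yaw err deg (tool x vs rack y) 0.02 F [-1.7   0.55  3.55] open 0.0005 z [ 0. -0. -1.]
```

Call:
jog_arm --commands '[1, 0, 0, 0.001, 0, 1, 0, 0, 0.001, 0, 1, 0, 0, 0, 0, 1, 0, 0, 0, 0]'

```text
t: 5.75
tool_pos: [0.636, -0.1591, 0.0589]
orientation: [2.238, 2.204, 0.0]
force: [-2.8, 1.0, 5.1]
opening: 0.0005
```

```bash
python3 st.py
```

```text
t 5.75 tcp [ 0.636  -0.1591  0.0589] rack mm 88.6 -198.9 yaw err deg (tool x vs rack y) 0.02 F [-2.8   1.04  5.08] open 0.0005 z [ 0. -0. -1.]
```

Call:
jog_arm --commands '[1, 0.005, 0, 0, 0, 1, 0.005, 0, 0, 0, 1, 0.005, 0, 0, 0, 1, 0.005, 0, 0, 0, 1, 0.005, 0, 0, 0, 1, 0.005, 0, 0, 0, 1, 0.005, 0, 0, 0, 1, 0.005, 0, 0, 0, 1, 0.005, 0, 0, 0, 1, 0.005, 0, 0, 0, 1, 0.005, 0, 0, 0, 1, 0.005, 0, 0, 0]'

```text
t: 6.75
tool_pos: [0.637, -0.0988, 0.0588]
orientation: [2.238, 2.204, -0.0]
force: [-1.1, -3.5, 5.3]
opening: 0.0006
```

```bash
python3 st.py
```

```text
t 6.75 tcp [ 0.637  -0.0988  0.0588] rack mm 88.6 -138.5 yaw err deg (tool x vs rack y) 0.04 F [-1.09 -3.51  5.29] open 0.0006 z [ 0.    -0.001 -1.   ]
```

Call:
jog_arm --commands '[1, 0.005, 0, 0, 0, 1, 0.005, 0, 0, 0, 1, 0.005, 0, 0, 0, 1, 0.005, 0, 0, 0, 1, 0.005, 0, 0, 0, 1, 0.005, 0, 0, 0, 1, 0.005, 0, 0, 0, 1, 0.005, 0, 0, 0, 1, 0.005, 0, 0, 0, 1, 0.005, 0, 0, 0, 1, 0.005, 0, 0, 0, 1, 0.005, 0, 0, 0, 1, 0.005, 0, 0, 0, 1, 0.005, 0, 0, 0, 1, 0, 0, 0, 0]'

```text
t: 8.0
tool_pos: [0.6379, -0.0278, 0.0587]
orientation: [-2.237, -2.205, -0.001]
force: [0.3, -0.8, 5.1]
opening: 0.0004
```

```bash
python3 st.py
```

```text
t 8.0 tcp [ 0.6379 -0.0278  0.0587] rack mm 88.4 -67.5 yaw err deg (tool x vs rack y) 0.07 F [ 0.35 -0.83  5.13] open 0.0004 z [ 0.  0. -1.]
```

Light sweep done, at about 5 N throughout. I lift off pad5 and go behind the coupling with the fingers partly open as a pushing cradle.

Call:
jog_arm --commands '[1, 0, 0, -0.02, 0, 1, 0, 0, -0.02, 0, 1, 0, 0, -0.02, 0, 1, 0, 0, -0.02, 0, 0.4, 0.004, -0.041, 0, 0, 0.4, 0.004, -0.041, 0, 0, 0.4, 0.004, -0.041, 0, 0, 0.4, 0.004, -0.041, 0, 0, 0.4, 0.004, -0.041, 0, 0, 0.4, 0, 0, 0, 0, 0.4, 0, 0, 0, 0]'

```text
t: 8.92
tool_pos: [0.4303, -0.0046, 0.1373]
orientation: [-2.236, -2.204, 0.0]
force: [1.1, -0.2, -0.0]
opening: 0.0276
```

```bash
python3 - <<'E'
from h import *
for n,(x0,x1,y0,y1) in {"top":(160,420,100,280),"side":(180,440,130,310)}.items():
    p=robot.read_camera(n);cv2.imwrite(f"pics/{n}2.png",cv2.resize(p["img"][y0:y1,x0:x1],None,fx=3,fy=3,interpolation=cv2.INTER_CUBIC))
E
python3 st.py
```

```text
t 9.02 tcp [ 0.4338 -0.0054  0.1389] rack mm -116.0 -48.4 yaw err deg (tool x vs rack y) 0.06 F [ 0.39  0.59 -0.38] open 0.028 z [ 0.001  0.    -1.   ]
```

View pics/side2.png

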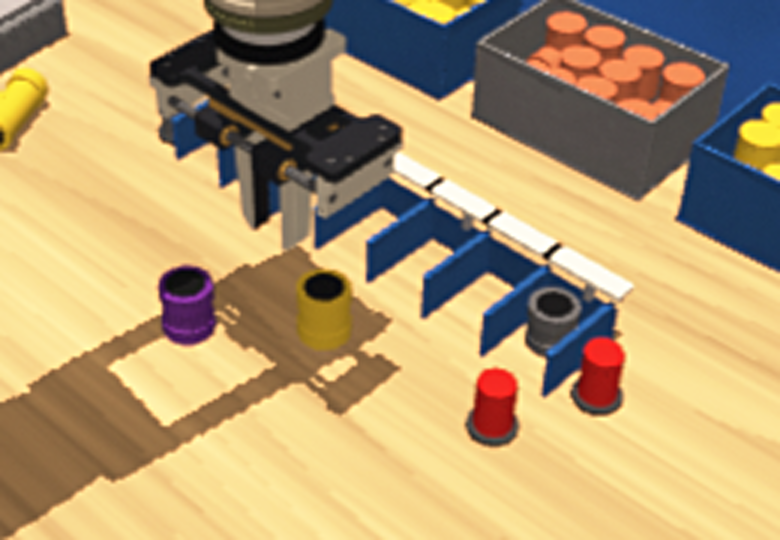

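The coupling still stands ahead of the fingers, the purple decoy at side crop (187,305) is clear to the left, and nothing else has moved. I descend.

Call:
jog_arm --commands '[0.4, 0, 0, 0.03, 0, 0.4, 0, 0, 0.03, 0, 0.4, 0, 0, 0.03, 0, 0.4, 0, 0, 0.025, 0, 0.4, 0, 0, 0.014, 0, 0.4, 0, 0, 0, 0, 0.4, 0, 0, 0, 0]'

```text
t: 9.6
tool_pos: [0.4334, -0.0058, 0.009]
orientation: [-2.237, -2.203, 0.002]
force: [0.0, 0.5, 0.1]
opening: 0.0278
```

```bash
python3 - <<'E'
from h import *
for n,(x0,x1,y0,y1) in {"side":(200,400,150,300)}.items():
    p=robot.read_camera(n);cv2.imwrite(f"pics/{n}3.png",cv2.resize(p["img"][y0:y1,x0:x1],None,fx=4,fy=4,interpolation=cv2.INTER_CUBIC))
E
python3 st.py
```

```text
t 9.65 tcp [ 0.4344 -0.006   0.0101] rack mm -115.4 -48.9 yaw err deg (tool x vs rack y) 0.03 F [-0.35  0.83  0.36] open 0.028 z [-0.  0. -1.]
```

View pics/side3.png

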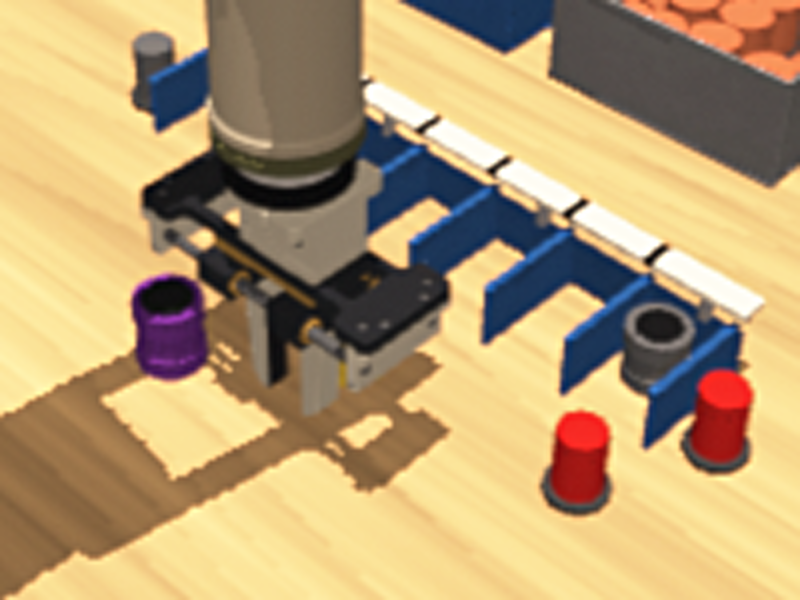

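Call:
jog_arm --commands '[0.4, 0, 0.005, 0, 0, 0.4, 0, 0.005, 0, 0, 0.4, 0, 0.004, 0, 0, 0.4, 0, 0.003, 0, 0, 0.4, 0, 0.003, 0, 0, 0.4, 0, 0.003, 0, 0, 0.4, 0, 0.003, 0, 0, 0.4, -0.001, 0.003, 0, 0, 0.4, -0.001, 0.003, 0, 0, 0.4, -0.001, 0.003, 0, 0, 0.4, -0.001, 0.003, 0, 0, 0.4, -0.001, 0.003, 0, 0, 0.4, -0.001, 0.003, 0, 0, 0.4, -0.001, 0.003, 0, 0, 0.4, -0.001, 0.003, 0, 0]'

```text
t: 10.9
tool_pos: [0.4834, -0.0149, 0.0096]
orientation: [2.238, 2.204, -0.0]
force: [-0.7, 0.8, 1.3]
opening: 0.0277
```

```bash
python3 - <<'E'
from h import *
for n,(x0,x1,y0,y1) in {"side":(200,400,150,300),"top":(220,380,100,220)}.items():
    p=robot.read_camera(n);cv2.imwrite(f"pics/{n}4.png",cv2.resize(p["img"][y0:y1,x0:x1],None,fx=4,fy=4,interpolation=cv2.INTER_CUBIC))
E
python3 st.py
```

```text
t 11.0 tcp [ 0.4837 -0.015   0.0098] rack mm -65.9 -57.2 yaw err deg (tool x vs rack y) 0.01 F [-0.63 -0.78  0.37] open 0.028 z [ 0.001 -0.    -1.   ]
```

View pics/side4.png

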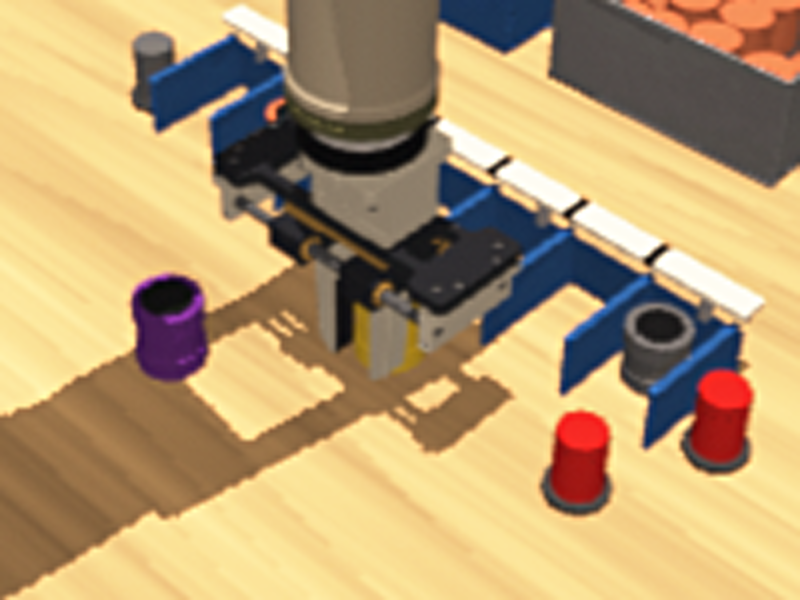

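View pics/top4.png

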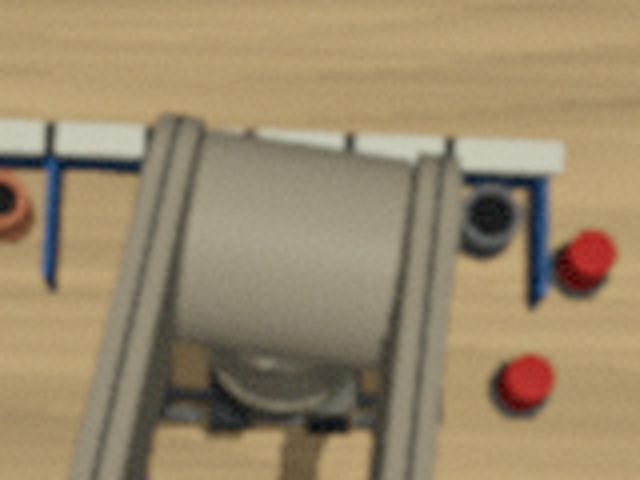

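The coupling rides upright in the cradle, visible between the fingers at side crop (390,340). I keep angling in, then go straight.

Call:
jog_arm --commands '[0.4, -0.0012, 0.0025, 0, 0, 0.4, -0.0012, 0.0025, 0, 0, 0.4, -0.0012, 0.0025, 0, 0, 0.4, -0.0012, 0.0025, 0, 0, 0.4, -0.0006, 0.0025, 0, 0, 0.4, -0.0006, 0.0025, 0, 0, 0.4, -0.0006, 0.0025, 0, 0, 0.4, -0.0006, 0.0025, 0, 0, 0.4, 0, 0.0025, 0, 0, 0.4, 0, 0.0025, 0, 0, 0.4, 0, 0.0025, 0, 0, 0.4, 0, 0.0025, 0, 0, 0.4, 0, 0.0025, 0, 0, 0.4, 0, 0.0025, 0, 0, 0.4, 0, 0, 0, 0]'

```text
t: 12.25
tool_pos: [0.5186, -0.0225, 0.0098]
orientation: [2.238, 2.204, 0.001]
force: [0.2, 0.3, -0.5]
opening: 0.0279
```

```bash
python3 - <<'E'
from h import *
for n,(x0,x1,y0,y1) in {"side":(240,400,150,270)}.items():
    p=robot.read_camera(n);cv2.imwrite(f"pics/{n}5.png",cv2.resize(p["img"][y0:y1,x0:x1],None,fx=5,fy=5,interpolation=cv2.INTER_CUBIC))
E
python3 st.py
```

```text
t 12.3 tcp [ 0.5183 -0.0225  0.0097] rack mm -31.2 -64.1 yaw err deg (tool x vs rack y) 0.03 F [ 0.86  0.07 -0.03] open 0.0276 z [ 0. -0. -1.]
```

View pics/side5.png

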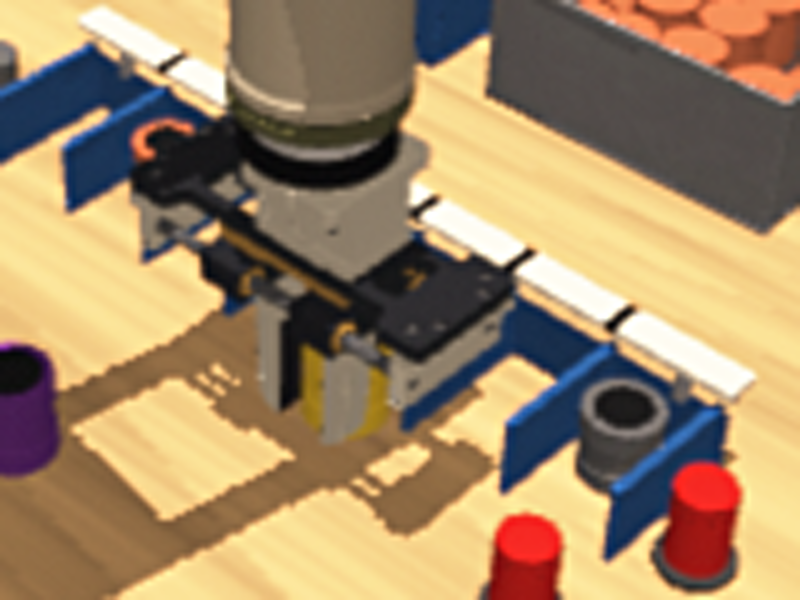

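Call:
jog_arm --commands '[0.4, 0, 0.0025, 0, 0, 0.4, 0, 0.0025, 0, 0, 0.4, 0, 0.0025, 0, 0, 0.4, 0, 0.0025, 0, 0, 0.4, 0, 0.0025, 0, 0, 0.4, 0, 0, 0, 0]'

```text
t: 12.8
tool_pos: [0.5311, -0.0227, 0.0098]
orientation: [2.238, 2.204, 0.001]
force: [0.4, -0.0, -0.7]
opening: 0.0279
```

```bash
python3 st.py
```

```text
t 12.8 tcp [ 0.5311 -0.0227  0.0098] rack mm -18.4 -64.1 yaw err deg (tool x vs rack y) 0.02 F [ 0.41 -0.04 -0.67] open 0.0279 z [ 0.001 -0.    -1.   ]
```

Retreat, shut the fingers and check before the last push.

Call:
jog_arm --commands '[0.4, 0, -0.01, 0, 0, 0.4, 0, -0.03, 0, 0, 1, 0, -0.04, 0, 0, 1, 0, -0.04, 0, 0, 1, 0, 0, 0, 0, 1, 0, 0, 0, 0, 1, 0, 0, 0, 0]'

```text
t: 13.38
tool_pos: [0.4116, -0.0211, 0.0105]
orientation: [2.237, 2.203, 0.002]
force: [1.8, 0.4, -0.2]
opening: 0.0016
```

```bash
cat > cp.py <<'E'
from h import *
import sys
from scipy.optimize import least_squares
tag=sys.argv[1]; q=np.load("rack.npy")
def W(P): 
    P=np.atleast_2d(P); c,s=np.cos(q[2]),np.sin(q[2]); return np.c_[q[0]+c*P[:,0]-s*P[:,1],q[1]+s*P[:,0]+c*P[:,1],P[:,2]]
for n,(x0,x1,y0,y1) in {"side":(240,400,150,270),"top":(240,400,100,220)}.items():
    p=robot.read_camera(n)
    for d in robot.pinpoint("coupling_center",p)[:3]:
        r,c=d["position"]; X=ray(p,(c*560,r*420),.025)[:2]-q[:2]; a=q[2]; print(n,round(d["score"],2),"rack mm",(1e3*np.array([np.cos(a)*X[0]+np.sin(a)*X[1],-np.sin(a)*X[0]+np.cos(a)*X[1]])).round(1))
    i=cv2.resize(p["img"][y0:y1,x0:x1],None,fx=5,fy=5,interpolation=cv2.INTER_CUBIC)
    uv=((proj(p,W([[0,-.096,0],[0,-.032,0],[0,-.096,.047],[0,-.032,.047]]))-[x0,y0]+.5)*5).astype(int)
    for u in uv: cv2.circle(i,tuple(u.tolist()),3,(0,0,255),1)
    cv2.imwrite(f"pics/{n}{tag}.png",i)
E
python3 cp.py 6; python3 st.py
```

```text
side 0.72 rack mm [-145.9   43.6]
side 0.53 rack mm [  4.8 -63.6]
side 0.21 rack mm [ 131.2 -102. ]
top 0.52 rack mm [  9.1 -60.1]
top 0.37 rack mm [-133.4   35. ]
t 13.58 tcp [ 0.4123 -0.0211  0.0104] rack mm -137.2 -64.4 yaw err deg (tool x vs rack y) 0.03 F [-0.33 -0.21 -0.26] open 0.0003 z [ 0.002 -0.    -1.   ]
```

View pics/side6.png

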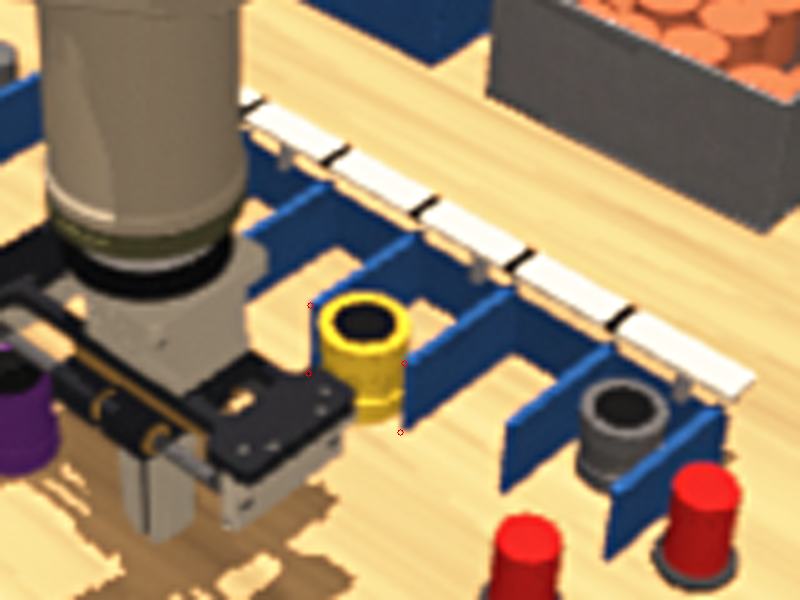

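View pics/top6.png

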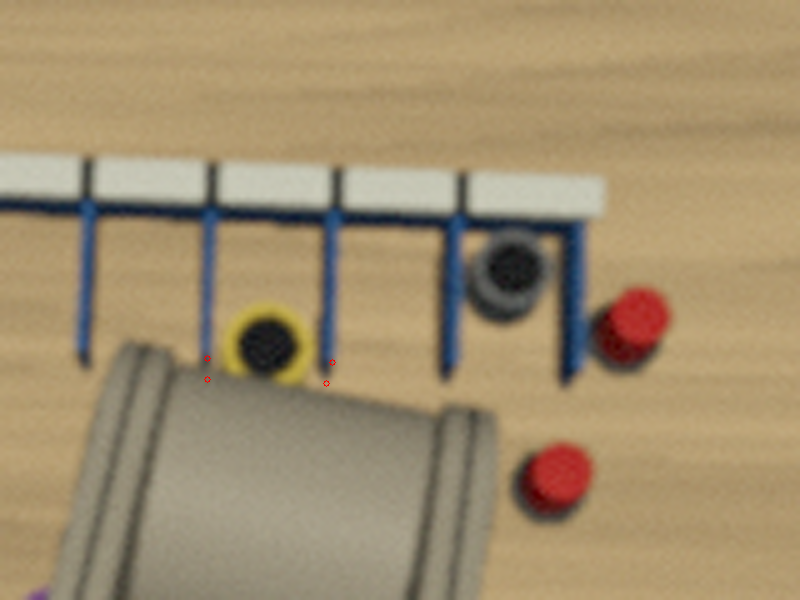

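It shows the coupling standing in the mouth of the third gap (side crop (365,355), top crop (265,345)), centred, with the grey bush untouched. Final push.

Call:
jog_arm --commands '[1, 0, 0.03, 0, 0, 1, 0, 0.03, 0, 0, 1, 0, 0.025, 0, 0, 1, 0, 0.007, 0, 0, 1, 0, 0.003, 0, 0, 1, 0, 0.003, 0, 0, 1, 0, 0.003, 0, 0, 1, 0, 0.003, 0, 0, 1, 0, 0.003, 0, 0, 1, 0, 0.003, 0, 0, 1, 0, 0.003, 0, 0, 1, 0, 0.003, 0, 0, 1, 0, 0.003, 0, 0, 1, 0, 0.003, 0, 0, 1, 0, 0.003, 0, 0, 1, 0, 0.003, 0, 0, 1, 0, 0.003, 0, 0, 1, 0, 0.003, 0, 0]'

```text
t: 15.08
tool_pos: [0.5447, -0.0229, 0.0096]
orientation: [-2.238, -2.204, 0.0]
force: [-1.5, 0.4, 2.2]
opening: 0.0004
```

```bash
python3 st.py
```

```text
t 15.08 tcp [ 0.5447 -0.0229  0.0096] rack mm -4.8 -64.1 yaw err deg (tool x vs rack y) 0.03 F [-1.55  0.38  2.18] open 0.0004 z [-0. -0. -1.]
```

Another 15 mm, then retreat.

Call:
jog_arm --commands '[1, 0, 0.003, 0, 0, 1, 0, 0.003, 0, 0, 1, 0, 0.003, 0, 0, 1, 0, 0.003, 0, 0, 1, 0, 0.002, 0, 0, 1, 0, 0.001, 0, 0, 1, 0, 0, 0, 0, 1, 0, -0.01, 0, 0, 1, 0, -0.03, 0, 0, 1, 0, -0.03, 0, 0, 1, 0, -0.03, -0.03, 0, 1, 0, -0.03, -0.03, 0, 1, 0, -0.02, -0.03, 0, 1, 0, -0.02, -0.03, 0, 1, 0, 0, 0, 0, 1, 0, 0, 0, 0]'

```text
t: 16.42
tool_pos: [0.3921, -0.0209, 0.1313]
orientation: [2.235, 2.2, 0.006]
force: [1.0, -0.3, -0.0]
opening: 0.0004
```

```bash
python3 cp.py 7; python3 st.py
```

```text
side 0.88 rack mm [-140.9   45.4]
side 0.67 rack mm [ 48.2 -58.4]
top 0.89 rack mm [ 35.1 -54.9]
t 16.62 tcp [ 0.3899 -0.0204  0.1271] rack mm -159.6 -64.0 yaw err deg (tool x vs rack y) 0.02 F [-0.16  0.55 -0.48] open 0.0003 z [-0.003  0.001 -1.   ]
```

View pics/side7.png

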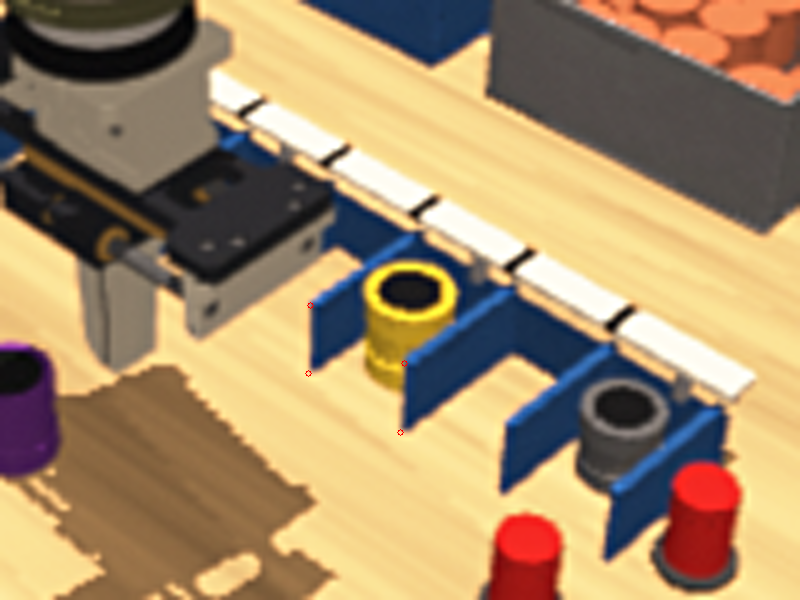

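View pics/top7.png

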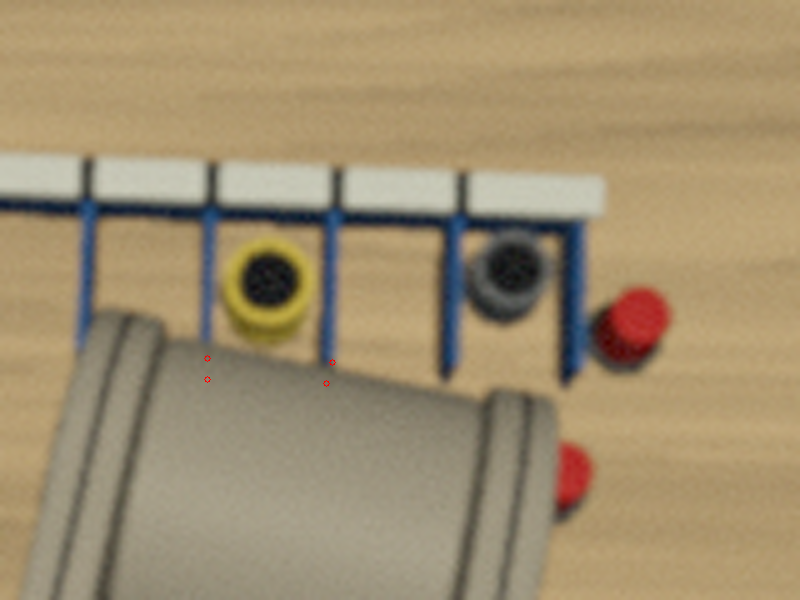

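It shows the coupling upright in the third gap, well behind the divider fronts, with the arm clear. Handing in.

```bash
python3 -c "
from plant import robot
print(robot.close_job())"
```

```text
the job is handed in; nothing more can be done
None
```

I counted off the gaps on the rail and pushed the yellow coupling into the third gap from the red post. The job was handed in at about 17 s; no verdict is reported.

- **Count:** the red post that belongs to the rack stands at the robot's right end, so the count ran over pad7, tab67, pad6, tab56 and pad5. With the fingers shut, the tip read about 5 N at the start, middle and end of the run. I lifted off at rack y of about -68 mm, on the third gap's pad and short of the fourth.
- **Push:** I slid the coupling along the bench with the fingers partly open as a cradle, then finished with the fingers shut.
- **Last checks:** both pictures show the coupling upright between the right two dividers, clearly behind their fronts, with the arm away from everything. Its centre should be about 40 mm in, judging by where the fingers stopped.
- **Disagreement:** the network's final centre readings were (48,-58) mm from the side view and (35,-55) mm from the top view. They differ by over 10 mm in depth and sit 6–9 mm off the gap's middle line. The dividers allow only 6 mm of sideways play, so I put this down to network error.
- **Bystanders:** in the views I took, the rack's bushes did not appear to have moved. I did not measure the others again, but the arm never came near them.

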